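# Pack the measuring set and shut its case

## Robot

A 7-joint arm with a two-finger parallel gripper is mounted at the origin on the work surface. World frame = base frame: x ahead of the robot, y to its left, z up, the work surface at z = 0. Lengths are in m, angles in rad, forces in N, time in s.
With the tool pointing down it reaches from about 0.4 to 0.85 m from the base axis. Payload 4.5 kg.
Tool frame: the origin (TCP) lies where the fingers leave the gripper's body, on its centre line; the fingertips stand 64 mm ahead of it and the grasp point (between the pads) lies 45 mm ahead of it; z points along the fingers, y is the line along which they close (so a half turn about z gives the same grasp; the last joint's range is limited). The gripper opens to 88 mm and grips with 3 to 60 N. Pads are 18 mm wide; open, the fingers measure 123 mm over their backs; the gripper's body (75 mm by 187 mm) begins 45 mm behind the grasp point.
Start: joints at [1.206, 0.689, -0.195, 1.565, 0.157, 0.902, -0.215], TCP at [0.243, -0.576, 0.303] pointing down, gripper open.
Joint ranges: [-3.01, 3.01], [-0.46, 2.08], [-1.47, 1.51], [0.13, 2.56], [-1, 4.14], [0.04, 2.09], [-2.66, 2.66]. Speed limits (rad/s): [2.57, 2.57, 3.14, 3.14, 3.14, 3.14, 3.14].

## Interface

Orientations are given as a unit quaternion [x, y, z, w].
In Python, from plant import r gives the robot as it stands.
- The arm moves only by the tool play_rows, never from a script. Its arguments are lists of equal length, an entry for each row: "translation": the shift along the tool's x, y, z in m, a list of three; "delta_rot": the turn, a rotation vector about the tool's x, y, z in degrees, a list of three; "grip": the opening, from -1 (shut) to 1 (fully open). In form: {"translation": [[x, y, z], ...], "delta_rot": [[rx, ry, rz], ...], "grip": [grip, ...]}. A call has 1 to 20 rows; each row shifts and turns the commanded pose from where the row before left it, along the tool's axes as they then stand; what a row does not reach is not made up. A row lasts 1/8 s, in which the tool goes at most 62.5 mm and 10.7 degrees, less where a joint would pass 70% of its speed; a pose out of reach is approached as far as the arm can. A call with a gripper value outside its range is refused whole. The fingers move at their own pace and stop on an object; "squeeze" is the grip in N (left out, the last holds). Time passes only in rows, so rows that do not move let the fingers close. It gives the time, the measured TCP pose, the force, the opening and the grip force at its end, in the units of the state.
- r.get_state(): the state, without advancing time (a new reading comes with each control period).
- r.snapshot(name): name is "side" or "top"; returns the picture (420x560x3 uint8, blue, green, red); there is no depth.
- r.get_calibration(name): a dict with "intrinsics" (3x3 intrinsics, pixels), "eye" and "rotation" of the camera in the world. Camera axes: x right, y up, looking along -z (the intrinsics and any distortion apply to the point x, -y, -z); pixel columns grow to the right and rows downward; lengths in m; the calibration is good to about 2 mm. A picture is of the moment at which its call begins. get_calibration takes no time and is no camera call.
- r.finish_job(): hands the job in; it is judged then, once.
Trained networks look in the newest picture that a camera, given by its name, has taken for a name from the list of things; names that differ only in an ending like _2 or _b are one class to them, and where a whole thing is asked for, a point or a joint stands for the part that bears it (a point fixed in the world has none). Each returns a list of dicts, best first, with "confidence" (0 to 1); they miss things now and then, are a little off and sometimes report something else, mostly with a low value. They report only what shows in the picture. A call takes as long as a camera call. They do not tell look-alikes from the thing itself.
- r.look_for(camera, target): "point" ([x, y, z] in m, in world coordinates, good to about 4 mm: the middle of the surface that is visible of it).
- r.silhouettes(camera, target): "pixels" (420x560 bool, what is visible of it).
The state is a dict: "clock": time; "q": joint angles; "qd": joint speeds; "joint_torque": joint torques, N m; "tool_pos": TCP position; "eef_rot": TCP orientation; "contact_force": force on the tool from outside, world axes, zero at the start; "moment": the same for the moment, N m; "opening": opening from 0.0 (shut) to 1.0 (fully open); "finger_force": force on a finger pad.
Only numpy, scipy, OpenCV 4.12 (cv2) and the standard library are available. Lean on these libraries where they do the work, as an engineer would, in place of code of your own. Each camera call takes 0.05 s, during which the arm holds its last target. There are 200 camera calls.

## Task

Pack the measuring set into the open blue case: the ring with the open bore into the round nest, the block with the V groove into the square nest, and the long bar into the long slot, each standing upright and fully down on the case floor. Leave the look-alikes (solid cylinder, plain block, short bar) where they stand. When the three are in, lower the lid until it is fully shut.

Things in the scene. Friction and masses are not known exactly. Their poses are not given: they have to be found in the camera images.
- ring: Setting ring: dark steel ring standing on its flat end, outside diameter 46 mm, through bore 32 mm (an open hole seen from above), 40 mm high, about 0.27 kg. Belongs in the case. Origin: centre of its underside, z up. 
- vee_block: Vee block: dark steel block 44 (x) x 40 (y) x 40 (z) mm with a bright V-shaped groove, 34 mm wide and 17 mm deep, along x in its top, about 0.4 kg. The four sides are flat, full 40 mm height at the y faces. Belongs in the case. Origin: centre of its underside, z up. 
- long_bar: Long parallel: dark steel bar 90 (x) x 18 (y) x 36 (z) mm, standing on its narrow face, about 0.42 kg. Belongs in the case. Origin: centre of its underside, z up. 
- plug: Look-alike of the ring: solid dark steel cylinder without a bore, diameter 46 mm, 40 mm high. Does not belong; leave it. Origin: centre of its underside, z up. 
- plain_block: Look-alike of the vee block: plain dark steel block 44 x 40 x 40 mm without a groove. Does not belong; leave it. Origin: centre of its underside, z up. 
- short_bar: Look-alike of the long parallel: dark steel bar only 56 (x) x 18 (y) x 36 (z) mm. Does not belong; leave it. Origin: centre of its underside, z up. 
- nest_round: Fixed grey insert in the blue case, 120 x 72 x 8 mm, on the case floor, cut right through: a round hole, diameter 61 mm, in its middle, for the ring. Origin: centre of its underside = top of the case floor, 5 mm above the table; z up, x along the 120 mm. The three nests share one yaw.
- nest_square: Fixed grey insert in the blue case, 120 x 72 x 8 mm, on the case floor, cut right through: an opening 63 (x) x 59 (y) mm in its middle, for the vee block in any quarter-turn. Origin, axes as nest_round. The nests lie in a row along their y, in any order, 75 mm apart.
- nest_slot: Fixed grey insert in the blue case, 120 x 72 x 8 mm, on the case floor, cut right through: a slot 109 (x) x 37 (y) mm in its middle, for the long bar, lying along x. Origin, axes as nest_round. Case: fixed blue open box, outside 140 (nests' x) x 246 (y) x 55 mm high, walls 5 mm, centred on the middle nest.
- lid (a joint): Lid angle, rad: 0 shut, 1.57 upright, most 2.0 (leaning out); starts at 1.65 to 1.95. Hinge line parallel to the nests' y, 70 mm from the case's centre towards the nests' +x (robot's left), 55.5 mm above the table. Blue plate 140 x 246 x 8 mm, top at 63.5 mm when shut, black tab on the free edge. Stiff hinge, stays at any angle; 1 to 3 N at 120 mm from the hinge push it shut.
Things that resemble listed ones, but are neither listed nor needed, are in the scene too. What is shaped like the plain_block but green is not meant.

How it is judged:
By the outcome, as a careful person would: the job done as asked, in the order asked, and still so for the second after the job is handed in, with the robot touching nothing.
It also fails if it takes over 99 s, if anything falls off the work surface, if the arm or the gripper's body presses on something with over 40 N, if the wrist force passes 120 N, or if a joint passes its speed limit or range.

## Working session

There is one attempt and no reset: what is moved stays moved. The work goes in short steps, Python scripts to look and compute and a tool call to move; the robot and the scene stay as the last step left them, time stands still between calls to the robot, and variables do not carry over. Pictures are saved under pics/ and viewed, at most 14 in all, crops included, and the job is handed in when it is done.

Besides the shell and the picture viewer there is one more tool, called after "Call:" in YAML: its name, and indented under it one key for each argument. play_rows: Moves the arm, as the interface text tells. Its arguments: {"type":"object","properties":{"translation":{"type":"array","items":{"type":"array","items":{"type":"number"}}},"delta_rot":{"type":"array","items":{"type":"array","items":{"type":"number"}}},"grip":{"type":"array","items":{"type":"number"}},"squeeze":{"type":"number"}},"required":["translation","delta_rot","grip"]}

```bash
mkdir -p pics; ls; python3 - <<'E'
from plant import r
import cv2,numpy as np
np.set_printoptions(precision=4,suppress=True)
for n in("top","side"):
    cv2.imwrite(f"pics/{n}0.png",cv2.resize(r.snapshot(n),(800,600)) if 0 else r.snapshot(n)); c=r.get_calibration(n); print(n,c)
    for t in("ring","vee_block","long_bar","nest_round","nest_square","nest_slot","lid"):
        print(t,[(np.round(d["point"],3).tolist(),round(d["confidence"],2)) for d in r.look_for(n,t)])
print(r.get_state())
E
```

```text
pics
top {'intrinsics': array([[475.6679,   0.    , 282.6745],
       [  0.    , 475.6679, 220.2554],
       [  0.    ,   0.    ,   1.    ]]), 'eye': array([ 0.4812, -0.0262,  0.9883]), 'rotation': array([-0.0068,  0.0122,  0.7108, -0.7033])}
ring [([0.58, -0.32, 0.036], 0.84)]
vee_block [([0.448, -0.368, 0.035], 0.89)]
long_bar [([0.597, -0.157, 0.035], 0.86)]
nest_round [([0.499, 0.185, 0.015], 0.82)]
nest_square [([0.573, 0.176, 0.014], 0.97)]
nest_slot [([0.599, -0.159, 0.037], 0.74), ([0.424, 0.191, 0.015], 0.64)]
lid [([0.509, 0.258, 0.146], 0.98), ([0.575, 0.173, 0.014], 0.75)]
side {'intrinsics': array([[389.4607,   0.    , 276.6179],
       [  0.    , 389.4607, 209.7392],
       [  0.    ,   0.    ,   1.    ]]), 'eye': array([0.0602, 0.4588, 0.5532]), 'rotation': array([-0.1723,  0.4308,  0.8253, -0.3219])}
ring [([0.577, -0.301, 0.026], 0.61)]
vee_block [([0.569, 0.136, 0.012], 0.27), ([0.49, 0.152, 0.012], 0.2)]
long_bar [([0.596, -0.154, 0.026], 0.79)]
nest_round [([0.49, 0.153, 0.015], 0.83)]
nest_square [([0.568, 0.135, 0.014], 0.92)]
nest_slot [([0.448, 0.177, 0.008], 0.73)]
lid []
{'clock': 0.8, 'q': array([ 1.2058,  0.6891, -0.1946,  1.5653,  0.1573,  0.9025, -0.2151]), 'qd': array([-0.0028,  0.0017,  0.0006,  0.    ,  0.    , -0.0022,  0.002 ]), 'joint_torque': array([ -0.0005, -52.743 ,  -1.2669, -15.3738,  -0.0518,  -0.0009,
        -0.    ]), 'tool_pos': array([ 0.2427, -0.5759,  0.3027]), 'eef_rot': array([0.9802, 0.1981, 0.    , 0.    ]), 'contact_force': array([ 0.0298, -0.2601,  0.2515]), 'moment': array([0.0086, 0.0562, 0.0165]), 'finger_force': 0.0, 'opening': 1.0025886169261766}
```

View pics/top0.png

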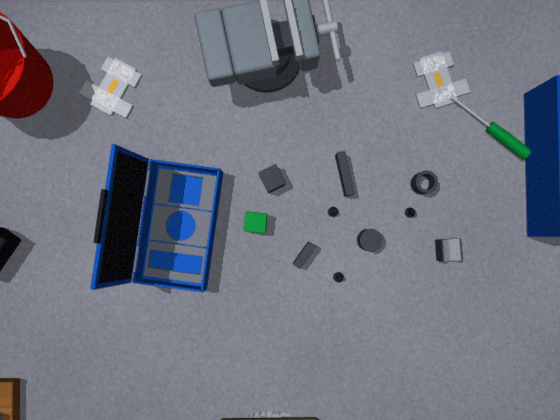

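View pics/side0.png

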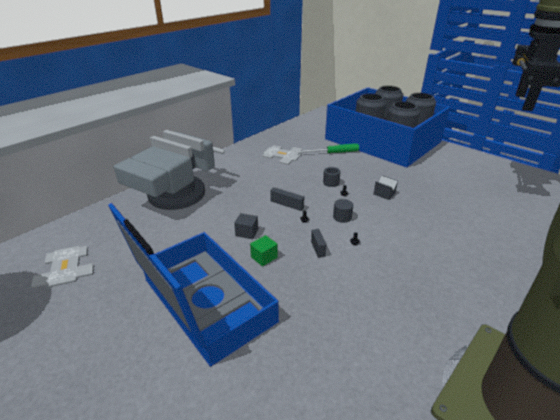

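The top view shows:
- Ring with open bore at (425,182), solid plug at (371,240).
- Grooved block (bright groove) at (448,250), plain block at (273,179), green decoy at (255,222).
- Long bar at (345,174), short bar at (306,255).
- Small pegs at (333,212), (410,212) and (338,277).
- Nests: square (186,190), round (181,225), slot (175,262). The lid leans out to the left.

My targets are the ring at (425,182), the vee block at (448,250) and the long bar at (345,174). I'll fit their poses and confirm them in one crop.

```bash
cat > h.py <<'E'
from plant import r
import cv2,numpy as np
from scipy.optimize import minimize
from scipy.spatial.transform import Rotation as R
np.set_printoptions(precision=4,suppress=True)
def proj(n,P):
    c=r.get_calibration(n); p=(np.atleast_2d(P)-c["eye"])@R.from_quat(c["rotation"]).as_matrix()
    K=c["intrinsics"]; return np.c_[K[0,2]+K[0,0]*p[:,0]/-p[:,2],K[1,2]-K[1,1]*p[:,1]/-p[:,2]]
def fill(p,s=8):
    m=np.zeros((420*2,560*2),np.uint8); cv2.fillConvexPoly(m,np.round((p*2+.5)*256).astype(np.int32),1,shift=8); return m
def rect(a,b): return np.array([[a,b],[-a,b],[-a,-b],[a,-b]])/2
def circ(d): t=np.linspace(0,2*np.pi,60,endpoint=False); return d/2*np.c_[np.cos(t),np.sin(t)]
def place(q,x,y,yaw,z):
    c,s=np.cos(yaw),np.sin(yaw); return np.c_[q@np.array([[c,s],[-s,c]])+[x,y],np.full(len(q),z)]
def solid(n,q,h,v,z0=0):
    P=np.r_[place(q,*v,z0),place(q,*v,z0+h)]; return fill(cv2.convexHull(proj(n,P).astype(np.float32))[:,0])
def iou(a,b): return (a&b).sum()/max(1,(a|b).sum())
def up(m): return cv2.resize(m.astype(np.uint8),(1120,840),interpolation=cv2.INTER_NEAREST)
def fit(cost,x0,yaws):
    best=None
    for y in yaws:
        o=minimize(cost,[*x0,y],method="Nelder-Mead",options=dict(initial_simplex=[[x0[0],x0[1],y],[x0[0]+.006,x0[1],y],[x0[0],x0[1]+.006,y],[x0[0],x0[1],y+.15]],xatol=1e-5,fatol=1e-5))
        if best is None or o.fun<best.fun: best=o
    return best
E
python3 - <<'E'
from h import *
im=r.snapshot("top")
def hull(m):
    c=max(cv2.findContours(m.astype(np.uint8),0,2)[0],key=cv2.contourArea); return c
for t,q,h,g in(("ring",circ(.046),.04,(.58,-.32)),("vee_block",rect(.044,.04),.04,(.448,-.368)),("long_bar",rect(.09,.018),.036,(.597,-.157))):
    d=r.silhouettes("top",t); u=proj("top",[*g,.03])[0]
    d=min(d,key=lambda e:np.hypot(*(np.argwhere(e["pixels"]).mean(0)[::-1]-u)))
    m=d["pixels"].astype(np.uint8)
    c=cv2.findContours(m,0,2)[0]; cv2.drawContours(m,c,-1,1,-1); M=up(m)
    o=fit(lambda v:1-iou(solid("top",q,h,v),M),g,[0] if t=="ring" else np.arange(0,3.1,.4))
    print(t,d["confidence"],m.sum(),o.x,np.degrees(o.x[2]),"iou",1-o.fun)
b,g,rr=[im[...,i].astype(int) for i in range(3)]
blue=((b>90)&(b>2.0*rr)&(b>1.4*g)).astype(np.uint8)
roi=np.zeros_like(blue); 
# nest openings: components inside case
n,l,st,ce=cv2.connectedComponentsWithStats(blue)
print([(i,st[i].tolist(),ce[i].round(1).tolist()) for i in range(1,n) if st[i,4]>150])
cv2.imwrite("pics/crop1.png",np.vstack([cv2.resize(im[140:300,80:240],(0,0),fx=2.5,fy=2.5,interpolation=cv2.INTER_CUBIC)[:, :400]]) if 0 else np.hstack([cv2.resize(im[140:300,80:240],(400,400)),cv2.resize(im[150:310,320:480],(400,400),interpolation=cv2.INTER_CUBIC)]))
E
```

```text
ring 0.82 525 [ 0.5813 -0.3215  0.04  ] 2.2895252250851996 iou 0.9406207827260459
vee_block 0.69 597 [ 0.444  -0.3704  0.0445] 2.551088767414984 iou 0.9478330658105939
long_bar 0.66 485 [ 0.5997 -0.1606  3.347 ] 191.76987955654556 iou 0.8839652809502055
[(1, [556, 75, 4, 130, 272], [558.3, 124.6]), (41, [105, 144, 11, 49, 217], [110.0, 167.1]), (53, [131, 159, 89, 133, 1516], [180.8, 226.2]), (77, [169, 174, 34, 32, 850], [185.7, 189.5]), (141, [167, 211, 28, 30, 665], [180.5, 225.4]), (183, [90, 243, 12, 47, 225], [95.5, 265.9]), (185, [149, 250, 54, 24, 939], [175.4, 261.5])]
```

View pics/crop1.png

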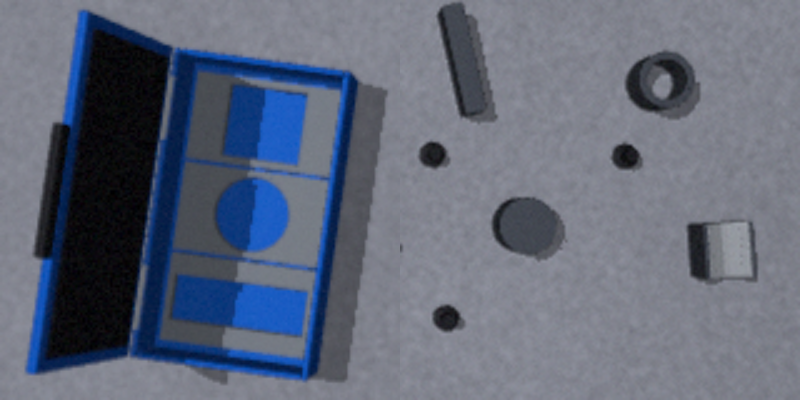

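The crop confirms the open-bore ring at top right, the grooved block with its bright V at lower right (groove along world x), and the long bar at top left. The solid plug in the middle stays put. Next I'll fit the nests from their three openings.

```bash
python3 - <<'E'
from h import *
im=r.snapshot("top")
b,g,rr=[im[...,i].astype(int) for i in range(3)]
blue=((b>90)&(b>2.0*rr)&(b>1.4*g)).astype(np.uint8)
n,l,st,ce=cv2.connectedComponentsWithStats(blue)
Ms=[]
for c in((185.7,189.5),(180.5,225.4),(175.4,261.5)):
    i=np.hypot(*(ce-c).T) + 1e3*(st[:,4]<400); i=[k for k in np.argsort(i)[:3] if 500<st[k,4]<1000][0]
    Ms.append(up(l==i))
def model(k,v):
    q,o=[(rect(.063,.059),-.075),(circ(.061),0),(rect(.109,.037),.075)][k]
    q=q+[0,o]
    return fill(proj("top",place(q,*v,.013)))&fill(proj("top",place(q,*v,.005)))
o=fit(lambda v:3-sum(iou(model(k,v),Ms[k]) for k in range(3)),(.5,.185),[1.5])
v=o.x;print(v,np.degrees(v[2]),[iou(model(k,v),Ms[k]) for k in range(3)])
for k,of in enumerate((-.075,0,.075)): print(["square","round","slot"][k],place(np.array([[0,of]]),*v,0)[0])
# lid angle: free edge from lid plate corners (blue strip comps): project for angles
for a in np.arange(1.65,1.96,.05):
    P=[]
    for y in(-.123,.123):
        w=place(np.array([[.07-.14*np.cos(a),y]]),*v,.0555+.14*np.sin(a))[0]; P.append(w)
    print(round(a,2),proj("top",P).round(0).tolist())
s=r.get_state();print(s["tool_pos"],R.from_quat(s["eef_rot"]).as_matrix())
E
```

```text
[0.4991 0.1764 1.4248] 81.63685395408268 [np.float64(0.9629735118199944), np.float64(0.9651921682378535), np.float64(0.9641752577319588)]
square [0.5733 0.1655 0.    ]
round [0.4991 0.1764 0.    ]
slot [0.4249 0.1873 0.    ]
1.65 [[120.0, 144.0], [98.0, 291.0]]
1.7 [[116.0, 144.0], [94.0, 290.0]]
1.75 [[112.0, 143.0], [90.0, 289.0]]
1.8 [[108.0, 143.0], [87.0, 289.0]]
1.85 [[104.0, 142.0], [83.0, 288.0]]
1.9 [[101.0, 142.0], [80.0, 287.0]]
1.95 [[98.0, 142.0], [76.0, 287.0]]
[ 0.2427 -0.576   0.3027] [[ 0.9215  0.3883  0.0001]
 [ 0.3883 -0.9215 -0.0001]
 [ 0.      0.0001 -1.    ]]
```

Call:
play_rows:
  translation:
    - [0, 0, 0]
    - [0, 0, 0]
    - [0.0349, -0.024, 0.0123]
    - [0.0349, -0.024, 0.0123]
    - [0.0349, -0.024, 0.0123]
    - [0.0349, -0.024, 0.0123]
    - [0.0349, -0.024, 0.0123]
    - [0.0349, -0.024, 0.0123]
    - [0.0349, -0.024, 0.0123]
    - [0.0349, -0.024, 0.0123]
    - [0.0349, -0.024, 0.0123]
    - [0.0349, -0.024, 0.0123]
    - [0, 0, 0]
    - [0, 0, 0]
  delta_rot:
    - [0, 0, 10.15]
    - [0, 0, 10.15]
    - [0, 0, 0]
    - [0, 0, 0]
    - [0, 0, 0]
    - [0, 0, 0]
    - [0, 0, 0]
    - [0, 0, 0]
    - [0, 0, 0]
    - [0, 0, 0]
    - [0, 0, 0]
    - [0, 0, 0]
    - [0, 0, 0]
    - [0, 0, 0]
  grip: [0.45, 0.45, 0.45, 0.45, 0.45, 0.45, 0.45, 0.45, 0.45, 0.45, 0.45, 0.45, 0.45, 0.45]
  squeeze: 30

```text
clock: 2.8
tool_pos: [0.5802, -0.3212, 0.1797]
eef_rot: [1.0, 0.022, -0.0, 0.0]
contact_force: [-0.3, 0.6, 0.1]
opening: 0.722
finger_force: 0.0
```

```bash
cat >> h.py <<'E'
def go(x,y,z,th):
    s=r.get_state(); M=R.from_quat(s["eef_rot"]).as_matrix(); cur=np.degrees(np.arctan2(M[1,1],M[0,1]))
    t=np.radians(th); d=np.array([x,y,z])-s["tool_pos"]
    print("t",s["clock"],"pos",s["tool_pos"],"th",cur.round(2),"tilt",M[:,2],"F",s["contact_force"],"open mm",round(s["opening"]*88,1),"grip",s["finger_force"],"q7",s["q"][6])
    print("rot z",round(-(th-cur),2),"shift",np.array([-np.sin(t)*d[0]+np.cos(t)*d[1],np.cos(t)*d[0]+np.sin(t)*d[1],-d[2]]).round(4))
E
python3 - <<'E'
from h import *
go(.5813,-.3215,.075,-87.5)
E
```

```text
t 2.8 pos [ 0.5802 -0.3212  0.1797] th -87.46 tilt [-0.0009 -0.0008 -1.    ] F [-0.2878  0.6222  0.1311] open mm 63.5 grip 0.0 q7 -1.1078385894509177
rot z 0.04 shift [0.0011 0.0003 0.1047]
```

Call:
play_rows:
  translation:
    - [0.001, 0, 0.03]
    - [0, 0, 0.03]
    - [0, 0, 0.03]
    - [0, 0, 0.0147]
    - [0, 0, 0]
    - [0, 0, 0]
    - [0, 0, 0]
    - [0, 0, 0]
    - [0, 0, 0]
    - [0, 0, 0]
    - [0, 0, -0.02]
    - [0, 0, -0.04]
    - [0, 0, -0.05]
    - [0, 0, -0.02]
    - [0, 0, 0]
    - [0, 0, 0]
  delta_rot:
    - [0, 0, 0]
    - [0, 0, 0]
    - [0, 0, 0]
    - [0, 0, 0]
    - [0, 0, 0]
    - [0, 0, 0]
    - [0, 0, 0]
    - [0, 0, 0]
    - [0, 0, 0]
    - [0, 0, 0]
    - [0, 0, 0]
    - [0, 0, 0]
    - [0, 0, 0]
    - [0, 0, 0]
    - [0, 0, 0]
    - [0, 0, 0]
  grip: [0.45, 0.45, 0.45, 0.45, 0.45, -1, -1, -1, -1, -1, -1, -1, -1, -1, -1, -1]
  squeeze: 30

```text
clock: 4.8
tool_pos: [0.5808, -0.3201, 0.2041]
eef_rot: [1.0, 0.022, -0.001, -0.001]
contact_force: [0.6, -0.1, -2.6]
opening: 0.515
finger_force: 30.0
```

```bash
python3 - <<'E'
from h import *
go(.4991,.1764,.205,-8.4)
cv2.imwrite("pics/g1.png",r.snapshot("side"))
E
```

```text
t 4.8 pos [ 0.5808 -0.3201  0.2041] th -87.44 tilt [-0.0022  0.001  -1.    ] F [ 0.6    -0.0978 -2.6023] open mm 45.3 grip 29.99990182608599 q7 -1.1072514705910903
rot z -79.04 shift [ 0.4793 -0.1534 -0.0009]
```

Call:
play_rows:
  translation:
    - [0, 0, 0]
    - [0, 0, 0]
    - [0, 0, 0]
    - [0, 0, 0]
    - [0, 0, 0]
    - [0, 0, 0]
    - [0, 0, 0]
    - [0, 0, 0]
    - [0.0479, -0.0153, 0]
    - [0.0479, -0.0153, 0]
    - [0.0479, -0.0153, 0]
    - [0.0479, -0.0153, 0]
    - [0.0479, -0.0153, 0]
    - [0.0479, -0.0153, 0]
    - [0.0479, -0.0153, 0]
    - [0.0479, -0.0153, 0]
    - [0.0479, -0.0153, 0]
    - [0.0479, -0.0153, 0]
    - [0, 0, 0]
    - [0, 0, 0]
  delta_rot:
    - [0, 0, -9.88]
    - [0, 0, -9.88]
    - [0, 0, -9.88]
    - [0, 0, -9.88]
    - [0, 0, -9.88]
    - [0, 0, -9.88]
    - [0, 0, -9.88]
    - [0, 0, -9.88]
    - [0, 0, 0]
    - [0, 0, 0]
    - [0, 0, 0]
    - [0, 0, 0]
    - [0, 0, 0]
    - [0, 0, 0]
    - [0, 0, 0]
    - [0, 0, 0]
    - [0, 0, 0]
    - [0, 0, 0]
    - [0, 0, 0]
    - [0, 0, 0]
  grip: [-1, -1, -1, -1, -1, -1, -1, -1, -1, -1, -1, -1, -1, -1, -1, -1, -1, -1, -1, -1]

```text
clock: 7.35
tool_pos: [0.5, 0.1747, 0.2041]
eef_rot: [0.757, 0.653, -0.001, 0.0]
contact_force: [0.5, -1.6, -2.2]
opening: 0.519
finger_force: 30.0
```

```bash
python3 - <<'E'
from h import *
go(.4991,.1764,.082,-8.4)
im=r.snapshot("side")
for k,o in(("sq",-.075),("rd",0),("sl",.075)):
    q=[rect(.063,.059),circ(.061),rect(.109,.037)][["sq","rd","sl"].index(k)]+[0,o]
    cv2.polylines(im,[np.round(proj("side",place(q,.4991,.1764,1.4248,.013))*16).astype(np.int32)],True,(0,0,255),1,cv2.LINE_AA,4)
cv2.imwrite("pics/g2.png",cv2.resize(im[150:400,90:380],(0,0),fx=2.3,fy=2.3))
E
```

```text
t 7.35 pos [0.5    0.1747 0.2041] th -8.41 tilt [-0.0019 -0.0019 -1.    ] F [ 0.5069 -1.5619 -2.1729] open mm 45.7 grip 29.999695123988204 q7 -0.9118032460776337
rot z -0.01 shift [ 0.0015 -0.0011  0.1221]
```

View pics/g2.png

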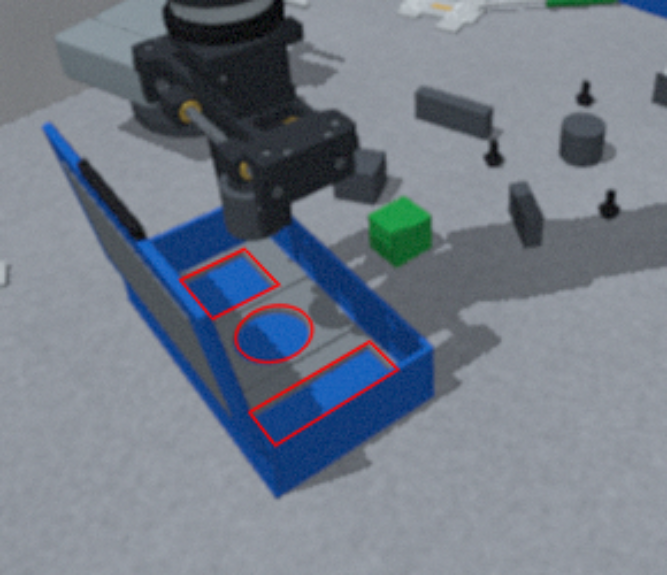

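The projected nest openings, such as the round one at about (274,333) in the crop, match the real ones in this second camera to within about 2 mm. The ring is held upright, so I'll lower it.

Call:
play_rows:
  translation:
    - [0.0015, -0.001, 0.03]
    - [0, 0, 0.03]
    - [0, 0, 0.03]
    - [0, 0, 0.02]
    - [0, 0, 0.01]
    - [0, 0, 0.003]
    - [0, 0, 0]
    - [0, 0, 0]
  delta_rot:
    - [0, 0, 0]
    - [0, 0, 0]
    - [0, 0, 0]
    - [0, 0, 0]
    - [0, 0, 0]
    - [0, 0, 0]
    - [0, 0, 0]
    - [0, 0, 0]
  grip: [-1, -1, -1, -1, -1, -1, -1, -1]

```text
clock: 8.4
tool_pos: [0.5001, 0.1772, 0.0827]
eef_rot: [0.757, 0.653, 0.001, 0.0]
contact_force: [-1.0, -0.2, -3.1]
opening: 0.517
finger_force: 30.0
```

```bash
python3 - <<'E'
from h import *
go(.4991,.1764,.080,-8.4)
E
```

```text
t 8.4 pos [0.5001 0.1772 0.0827] th -8.43 tilt [ 0.0012  0.0005 -1.    ] F [-0.9674 -0.1944 -3.1366] open mm 45.5 grip 29.999950070050545 q7 -0.9913295098352075
rot z -0.03 shift [-0.001  -0.0008  0.0027]
```

Call:
play_rows:
  translation:
    - [0, 0, 0.0015]
    - [0, 0, 0.001]
    - [0, 0, 0]
    - [0, 0, 0]
    - [0, 0, 0]
    - [0, 0, 0]
    - [0, 0, -0.01]
    - [0, 0, -0.03]
    - [0, 0, -0.04]
    - [0, 0, -0.04]
    - [0, 0, 0]
  delta_rot:
    - [0, 0, 0]
    - [0, 0, 0]
    - [0, 0, 0]
    - [0, 0, 0]
    - [0, 0, 0]
    - [0, 0, 0]
    - [0, 0, 0]
    - [0, 0, 0]
    - [0, 0, 0]
    - [0, 0, 0]
    - [0, 0, 0]
  grip: [-1, -1, 0.27, 0.27, 0.27, 0.27, 0.27, 0.27, 0.27, 0.27, 0.27]

```text
clock: 9.78
tool_pos: [0.5011, 0.1778, 0.2026]
eef_rot: [0.757, 0.653, 0.003, 0.001]
contact_force: [-0.6, 0.4, -0.4]
opening: 0.634
finger_force: 0.0
```

```bash
python3 - <<'E'
from h import *
go(.444,-.3704,.2,-87.5)
E
```

```text
t 9.775 pos [0.5011 0.1778 0.2026] th -8.44 tilt [ 0.0058  0.0026 -1.    ] F [-0.5556  0.3863 -0.434 ] open mm 55.8 grip 0.0 q7 -0.9277215698653373
rot z 79.06 shift [-0.0809  0.5451  0.0026]
```

Call:
play_rows:
  translation:
    - [0, 0, 0]
    - [0, 0, 0]
    - [0, 0, 0]
    - [0, 0, 0]
    - [0, 0, 0]
    - [0, 0, 0]
    - [0, 0, 0]
    - [0, 0, 0]
    - [-0.00735, 0.04955, 0]
    - [-0.00735, 0.04955, 0]
    - [-0.00735, 0.04955, 0]
    - [-0.00735, 0.04955, 0]
    - [-0.00735, 0.04955, 0]
    - [-0.00735, 0.04955, 0]
    - [-0.00735, 0.04955, 0]
    - [-0.00735, 0.04955, 0]
    - [-0.00735, 0.04955, 0]
    - [-0.00735, 0.04955, 0]
    - [-0.00735, 0.04955, 0]
    - [0, 0, 0]
  delta_rot:
    - [0, 0, 9.88]
    - [0, 0, 9.88]
    - [0, 0, 9.88]
    - [0, 0, 9.88]
    - [0, 0, 9.88]
    - [0, 0, 9.88]
    - [0, 0, 9.88]
    - [0, 0, 9.88]
    - [0, 0, 0]
    - [0, 0, 0]
    - [0, 0, 0]
    - [0, 0, 0]
    - [0, 0, 0]
    - [0, 0, 0]
    - [0, 0, 0]
    - [0, 0, 0]
    - [0, 0, 0]
    - [0, 0, 0]
    - [0, 0, 0]
    - [0, 0, 0]
  grip: [0.45, 0.45, 0.45, 0.45, 0.45, 0.45, 0.45, 0.45, 0.45, 0.45, 0.45, 0.45, 0.45, 0.45, 0.45, 0.45, 0.45, 0.45, 0.45, 0.45]

```text
clock: 12.28
tool_pos: [0.4406, -0.3759, 0.1987]
eef_rot: [1.0, 0.018, -0.001, 0.002]
contact_force: [0.4, -0.2, -0.9]
opening: 0.728
finger_force: 0.0
```

```bash
python3 - <<'E'
from h import *
r.snapshot("side")
go(.444,-.3704,.075,-87.5)
im=r.snapshot("top")
cv2.imwrite("pics/g3.png",cv2.resize(im[130:300,80:250],(600,600)))
E
```

```text
t 12.325 pos [ 0.4416 -0.3726  0.1986] th -87.68 tilt [-0.0017 -0.0002 -1.    ] F [-0.5015  0.682   0.7679] open mm 63.5 grip 0.0 q7 -1.0040883564100527
rot z -0.18 shift [ 0.0025 -0.0021  0.1236]
```

View pics/g3.png

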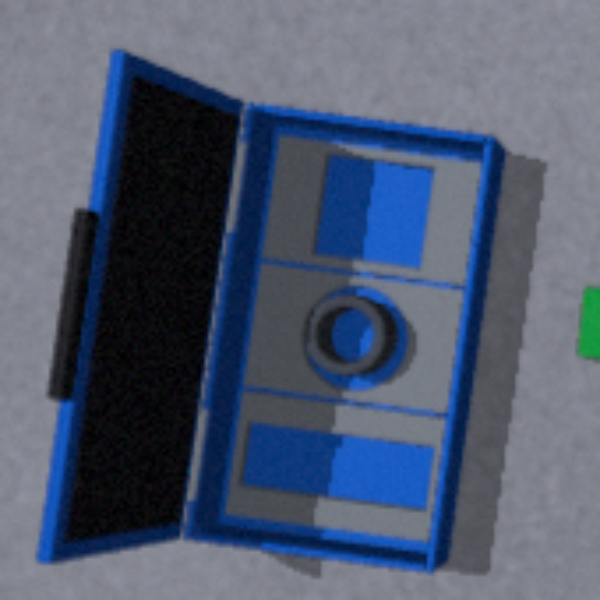

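The ring sits inside the round nest at crop (350,335). Its leftward offset is what parallax would give. Next is the vee block.

Call:
play_rows:
  translation:
    - [0.0025, -0.0015, 0.03]
    - [0, 0, 0.03]
    - [0, 0, 0.03]
    - [0, 0, 0.0336]
    - [0, 0, 0]
    - [0, 0, 0]
    - [0, 0, 0]
    - [0, 0, 0]
    - [0, 0, 0]
    - [0, 0, 0]
    - [0, 0, -0.02]
    - [0, 0, -0.04]
    - [0, 0, -0.05]
    - [0, 0, -0.02]
    - [0, 0, 0]
    - [0, 0, 0]
  delta_rot:
    - [0, 0, 0]
    - [0, 0, 0]
    - [0, 0, 0]
    - [0, 0, 0]
    - [0, 0, 0]
    - [0, 0, 0]
    - [0, 0, 0]
    - [0, 0, 0]
    - [0, 0, 0]
    - [0, 0, 0]
    - [0, 0, 0]
    - [0, 0, 0]
    - [0, 0, 0]
    - [0, 0, 0]
    - [0, 0, 0]
    - [0, 0, 0]
  grip: [0.45, 0.45, 0.45, 0.45, 0.45, -1, -1, -1, -1, -1, -1, -1, -1, -1, -1, -1]
  squeeze: 30

```text
clock: 14.38
tool_pos: [0.4447, -0.3689, 0.2053]
eef_rot: [1.0, 0.022, -0.001, -0.0]
contact_force: [-0.4, -0.0, -4.5]
opening: 0.455
finger_force: 30.0
```

```bash
python3 - <<'E'
from h import *
# square nest, 4 mm towards the middle nest
go(.5693,.1661,.205,-8.4)
E
```

```text
t 14.375 pos [ 0.4447 -0.3689  0.2053] th -87.46 tilt [-0.0016  0.001  -1.    ] F [-0.3883 -0.0091 -4.5008] open mm 40.0 grip 29.987227600067854 q7 -1.0082867319629853
rot z -79.06 shift [0.5474 0.0451 0.0003]
```

Call:
play_rows:
  translation:
    - [0, 0, 0]
    - [0, 0, 0]
    - [0, 0, 0]
    - [0, 0, 0]
    - [0, 0, 0]
    - [0, 0, 0]
    - [0, 0, 0]
    - [0, 0, 0]
    - [0.04976, 0.0041, 0]
    - [0.04976, 0.0041, 0]
    - [0.04976, 0.0041, 0]
    - [0.04976, 0.0041, 0]
    - [0.04976, 0.0041, 0]
    - [0.04976, 0.0041, 0]
    - [0.04976, 0.0041, 0]
    - [0.04976, 0.0041, 0]
    - [0.04976, 0.0041, 0]
    - [0.04976, 0.0041, 0]
    - [0.04976, 0.0041, 0]
    - [0, 0, 0]
  delta_rot:
    - [0, 0, -9.88]
    - [0, 0, -9.88]
    - [0, 0, -9.88]
    - [0, 0, -9.88]
    - [0, 0, -9.88]
    - [0, 0, -9.88]
    - [0, 0, -9.88]
    - [0, 0, -9.88]
    - [0, 0, 0]
    - [0, 0, 0]
    - [0, 0, 0]
    - [0, 0, 0]
    - [0, 0, 0]
    - [0, 0, 0]
    - [0, 0, 0]
    - [0, 0, 0]
    - [0, 0, 0]
    - [0, 0, 0]
    - [0, 0, 0]
    - [0, 0, 0]
  grip: [-1, -1, -1, -1, -1, -1, -1, -1, -1, -1, -1, -1, -1, -1, -1, -1, -1, -1, -1, -1]

```text
clock: 16.88
tool_pos: [0.5695, 0.1721, 0.2047]
eef_rot: [0.755, 0.656, 0.001, -0.002]
contact_force: [0.5, -0.3, -3.8]
opening: 0.458
finger_force: 30.0
```

Call:
play_rows:
  translation:
    - [0, 0, 0]
    - [0, 0, 0]
  delta_rot:
    - [0, 0, 0]
    - [0, 0, 0]
  grip: [-1, -1]

```text
clock: 17.12
tool_pos: [0.5698, 0.1635, 0.205]
eef_rot: [0.758, 0.653, -0.001, 0.0]
contact_force: [0.0, -0.5, -4.2]
opening: 0.45
finger_force: 30.0
```

```bash
python3 - <<'E'
from h import *
go(.5693,.1661,.0805,-8.4)
E
```

```text
t 17.125 pos [0.5698 0.1635 0.205 ] th -8.53 tilt [-0.002  -0.0022 -1.    ] F [ 0.0453 -0.4932 -4.2142] open mm 39.6 grip 29.987095640972257 q7 -0.8810987417405087
rot z -0.13 shift [ 0.0025 -0.0009  0.1245]
```

Call:
play_rows:
  translation:
    - [0.001, 0, 0.03]
    - [0, 0, 0.03]
    - [0, 0, 0.03]
    - [0, 0, 0.02]
    - [0, 0, 0.01]
    - [0, 0, 0.002]
    - [0, 0, 0]
    - [0, 0, 0]
  delta_rot:
    - [0, 0, 0]
    - [0, 0, 0]
    - [0, 0, 0]
    - [0, 0, 0]
    - [0, 0, 0]
    - [0, 0, 0]
    - [0, 0, 0]
    - [0, 0, 0]
  grip: [-1, -1, -1, -1, -1, -1, -1, -1]

```text
clock: 18.12
tool_pos: [0.5709, 0.1668, 0.0848]
eef_rot: [0.757, 0.653, 0.001, 0.0]
contact_force: [0.2, 0.3, -4.8]
opening: 0.451
finger_force: 30.0
```

```bash
python3 - <<'E'
from h import *
go(.5693,.1661,.0800,-8.4)
E
```

```text
t 18.125 pos [0.5709 0.1668 0.0848] th -8.41 tilt [ 0.0015  0.0005 -1.    ] F [ 0.2128  0.2659 -4.7537] open mm 39.7 grip 29.987238245084882 q7 -0.9627521836857509
rot z -0.01 shift [-0.0009 -0.0015  0.0048]
```

Call:
play_rows:
  translation:
    - [0, -0.0015, 0.002]
    - [0, 0, 0.0015]
    - [0, 0, 0.0007]
    - [0, 0, 0]
    - [0, 0, 0]
    - [0, 0, 0]
    - [0, 0, 0]
    - [0, 0, 0]
    - [0, 0, -0.005]
    - [0, 0, -0.02]
    - [0, 0, -0.03]
    - [0, 0, -0.03]
    - [0, 0, -0.035]
    - [0, 0, 0]
  delta_rot:
    - [0, 0, 0]
    - [0, 0, 0]
    - [0, 0, 0]
    - [0, 0, 0]
    - [0, 0, 0]
    - [0, 0, 0]
    - [0, 0, 0]
    - [0, 0, 0]
    - [0, 0, 0]
    - [0, 0, 0]
    - [0, 0, 0]
    - [0, 0, 0]
    - [0, 0, 0]
    - [0, 0, 0]
  grip: [-1, -1, -1, -1, 0.05, 0.05, 0.05, 0.05, 0.05, 0.05, 0.05, 0.05, 0.05, 0.05]

```text
clock: 19.88
tool_pos: [0.5705, 0.1675, 0.2037]
eef_rot: [0.757, 0.653, 0.003, 0.001]
contact_force: [0.3, 0.3, -0.9]
opening: 0.524
finger_force: 0.0
```

```bash
python3 - <<'E'
from h import *
go(.5997,-.1606,.2,-78.2)
E
```

```text
t 19.875 pos [0.5705 0.1675 0.2037] th -8.43 tilt [ 0.0066  0.0026 -1.    ] F [ 0.2519  0.2807 -0.9253] open mm 46.1 grip 0.0 q7 -0.8917139517318461
rot z 69.77 shift [-0.0386  0.3272  0.0037]
```

Call:
play_rows:
  translation:
    - [0, 0, 0]
    - [0, 0, 0]
    - [0, 0, 0]
    - [0, 0, 0]
    - [0, 0, 0]
    - [0, 0, 0]
    - [0, 0, 0]
    - [-0.0048, 0.0409, 0]
    - [-0.0048, 0.0409, 0]
    - [-0.0048, 0.0409, 0]
    - [-0.0048, 0.0409, 0]
    - [-0.0048, 0.0409, 0]
    - [-0.0048, 0.0409, 0]
    - [-0.0048, 0.0409, 0]
    - [-0.0048, 0.0409, 0]
    - [0, 0, 0]
    - [0, 0, 0]
    - [0, 0, 0]
  delta_rot:
    - [0, 0, 9.97]
    - [0, 0, 9.97]
    - [0, 0, 9.97]
    - [0, 0, 9.97]
    - [0, 0, 9.97]
    - [0, 0, 9.97]
    - [0, 0, 9.97]
    - [0, 0, 0]
    - [0, 0, 0]
    - [0, 0, 0]
    - [0, 0, 0]
    - [0, 0, 0]
    - [0, 0, 0]
    - [0, 0, 0]
    - [0, 0, 0]
    - [0, 0, 0]
    - [0, 0, 0]
    - [0, 0, 0]
  grip: [0.05, 0.05, 0.05, 0.05, 0.05, 0.05, 0.05, 0.05, 0.05, 0.05, 0.05, 0.05, 0.05, 0.05, 0.05, 0.05, 0.05, 0.05]

```text
clock: 22.12
tool_pos: [0.5982, -0.1592, 0.1997]
eef_rot: [0.995, 0.104, -0.0, -0.001]
contact_force: [0.9, 0.1, -0.2]
opening: 0.526
finger_force: 0.0
```

```bash
python3 - <<'E'
from h import *
go(.5997,-.1606,.075,-78.2)
im=r.snapshot("top")
cv2.imwrite("pics/g4.png",cv2.resize(im[130:300,80:250],(600,600)))
E
```

```text
t 22.125 pos [ 0.5982 -0.1592  0.1997] th -78.05 tilt [-0.0004  0.0014 -1.    ] F [ 0.9068  0.0739 -0.1626] open mm 46.3 grip 0.0 q7 -1.2799061074996307
rot z 0.15 shift [0.0011 0.0017 0.1247]
```

View pics/g4.png

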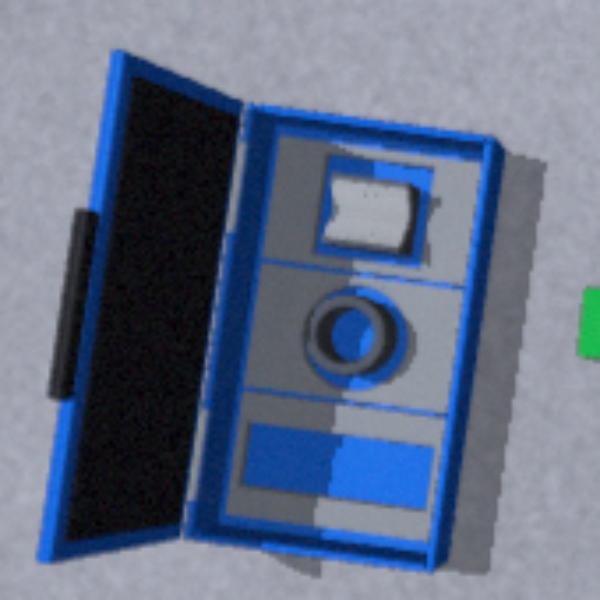

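The vee block sits inside the square nest at crop (373,212), with the ring beside it. Now the long bar.

Call:
play_rows:
  translation:
    - [0.001, 0.001, 0.03]
    - [0, 0, 0.03]
    - [0, 0, 0.03]
    - [0, 0, 0.0355]
    - [0, 0, 0]
    - [0, 0, 0]
    - [0, 0, 0]
    - [0, 0, 0]
    - [0, 0, 0]
    - [0, 0, 0]
    - [0, 0, 0]
    - [0, 0, -0.02]
    - [0, 0, -0.04]
    - [0, 0, -0.05]
    - [0, 0, -0.02]
    - [0, 0, 0]
    - [0, 0, 0]
  delta_rot:
    - [0, 0, 0]
    - [0, 0, 0]
    - [0, 0, 0]
    - [0, 0, 0]
    - [0, 0, 0]
    - [0, 0, 0]
    - [0, 0, 0]
    - [0, 0, 0]
    - [0, 0, 0]
    - [0, 0, 0]
    - [0, 0, 0]
    - [0, 0, 0]
    - [0, 0, 0]
    - [0, 0, 0]
    - [0, 0, 0]
    - [0, 0, 0]
    - [0, 0, 0]
  grip: [0.05, 0.05, 0.05, 0.05, 0.05, -1, -1, -1, -1, -1, -1, -1, -1, -1, -1, -1, -1]
  squeeze: 40

```text
clock: 24.3
tool_pos: [0.5983, -0.1622, 0.2034]
eef_rot: [0.995, 0.103, -0.001, -0.0]
contact_force: [-0.5, 0.2, -4.6]
opening: 0.2
finger_force: 40.0
```

```bash
python3 - <<'E'
from h import *
go(.4249,.1873,.205,-8.4)
im=r.snapshot("side")
cv2.imwrite("pics/g5.png",cv2.resize(im[80:330,160:440],(0,0),fx=2.2,fy=2.2))
E
```

```text
t 24.3 pos [ 0.5983 -0.1622  0.2034] th -78.21 tilt [-0.0023  0.     -1.    ] F [-0.4539  0.2341 -4.6163] open mm 17.6 grip 39.99945410527289 q7 -1.2791485239349802
rot z -69.81 shift [ 0.3204 -0.2226 -0.0016]
```

View pics/g5.png

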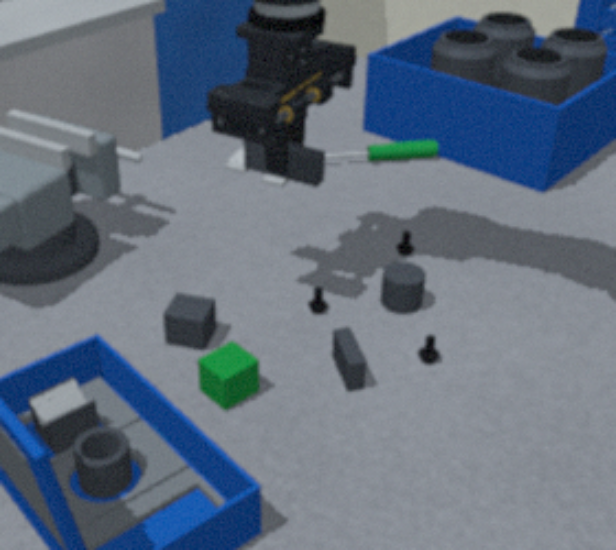

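The bar is held level at crop (290,160). The ring and vee block stand in their nests, and the look-alikes haven't been touched.

Call:
play_rows:
  translation:
    - [0, 0, 0]
    - [0, 0, 0]
    - [0, 0, 0]
    - [0, 0, 0]
    - [0, 0, 0]
    - [0, 0, 0]
    - [0, 0, 0]
    - [0.0356, -0.0247, 0]
    - [0.0356, -0.0247, 0]
    - [0.0356, -0.0247, 0]
    - [0.0356, -0.0247, 0]
    - [0.0356, -0.0247, 0]
    - [0.0356, -0.0247, 0]
    - [0.0356, -0.0247, 0]
    - [0.0356, -0.0247, 0]
    - [0.0356, -0.0247, 0]
    - [0, 0, 0]
    - [0, 0, 0]
    - [0, 0, 0]
    - [0, 0, 0]
  delta_rot:
    - [0, 0, -9.97]
    - [0, 0, -9.97]
    - [0, 0, -9.97]
    - [0, 0, -9.97]
    - [0, 0, -9.97]
    - [0, 0, -9.97]
    - [0, 0, -9.97]
    - [0, 0, 0]
    - [0, 0, 0]
    - [0, 0, 0]
    - [0, 0, 0]
    - [0, 0, 0]
    - [0, 0, 0]
    - [0, 0, 0]
    - [0, 0, 0]
    - [0, 0, 0]
    - [0, 0, 0]
    - [0, 0, 0]
    - [0, 0, 0]
    - [0, 0, 0]
  grip: [-1, -1, -1, -1, -1, -1, -1, -1, -1, -1, -1, -1, -1, -1, -1, -1, -1, -1, -1, -1]

```text
clock: 26.85
tool_pos: [0.4268, 0.1863, 0.204]
eef_rot: [0.758, 0.653, -0.0, 0.0]
contact_force: [0.4, -0.2, -5.1]
opening: 0.201
finger_force: 40.0
```

```bash
python3 - <<'E'
from h import *
r.snapshot("side")
go(.4249,.1873,.079,-8.4)
im=r.snapshot("side")
cv2.imwrite("pics/g6.png",cv2.resize(im[150:400,90:380],(0,0),fx=2.3,fy=2.3))
E
```

```text
t 26.9 pos [0.4267 0.1865 0.2041] th -8.52 tilt [ 0.     -0.0004 -1.    ] F [ 0.989   0.5308 -4.5028] open mm 17.4 grip 39.99946681782603 q7 -1.1268164142977353
rot z -0.12 shift [ 0.0005 -0.0019  0.1251]
```

View pics/g6.png

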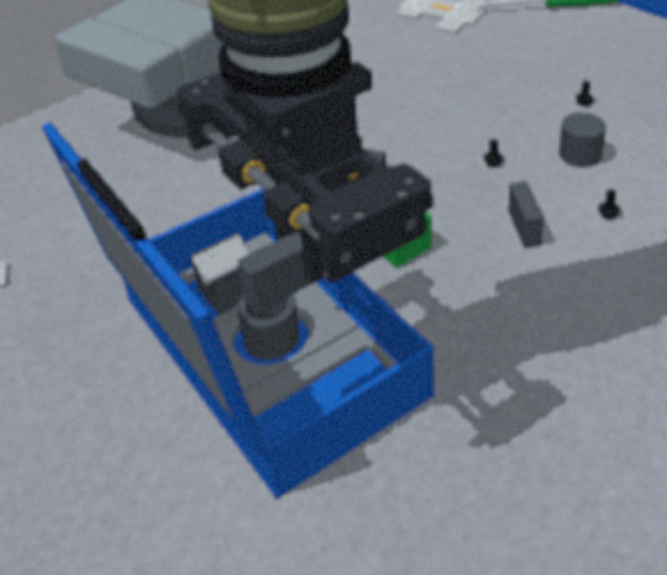

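The bar is over the slot and level. I'll lower it.

Call:
play_rows:
  translation:
    - [0.0005, -0.0019, 0.03]
    - [0, 0, 0.03]
    - [0, 0, 0.03]
    - [0, 0, 0.02]
    - [0, 0, 0.01]
    - [0, 0, 0.0015]
    - [0, 0, 0]
    - [0, 0, 0]
  delta_rot:
    - [0, 0, 0]
    - [0, 0, 0]
    - [0, 0, 0]
    - [0, 0, 0]
    - [0, 0, 0]
    - [0, 0, 0]
    - [0, 0, 0]
    - [0, 0, 0]
  grip: [-1, -1, -1, -1, -1, -1, -1, -1]

```text
clock: 27.95
tool_pos: [0.4249, 0.1882, 0.0834]
eef_rot: [0.757, 0.653, 0.001, 0.0]
contact_force: [-0.5, 0.2, -5.0]
opening: 0.197
finger_force: 40.0
```

```bash
python3 - <<'E'
from h import *
go(.4249,.1873,.079,-8.4)
E
```

```text
t 27.95 pos [0.4249 0.1882 0.0834] th -8.43 tilt [ 0.0012  0.0008 -1.    ] F [-0.5239  0.1547 -5.0109] open mm 17.4 grip 39.999403674155474 q7 -1.251282768377993
rot z -0.03 shift [-0.0009  0.0001  0.0044]
```

Call:
play_rows:
  translation:
    - [0, 0, 0.002]
    - [0, 0, 0.0015]
    - [0, 0, 0.0005]
    - [0, 0, 0]
    - [0, 0, 0]
    - [0, 0, 0]
    - [0, 0, 0]
    - [0, 0, 0]
    - [0, 0, -0.005]
    - [0, 0, -0.02]
    - [0, 0, -0.04]
    - [0, 0, -0.05]
    - [0, 0, -0.05]
    - [0, 0, -0.055]
    - [0, 0, 0]
    - [0, 0, 0]
  delta_rot:
    - [0, 0, 0]
    - [0, 0, 0]
    - [0, 0, 0]
    - [0, 0, 0]
    - [0, 0, 0]
    - [0, 0, 0]
    - [0, 0, 0]
    - [0, 0, 0]
    - [0, 0, 0]
    - [0, 0, 0]
    - [0, 0, 0]
    - [0, 0, 0]
    - [0, 0, 0]
    - [0, 0, 0]
    - [0, 0, 0]
    - [0, 0, 0]
  grip: [-1, -1, -1, -1, -0.32, -0.32, -0.32, -0.32, -0.32, -0.32, -0.32, -0.32, -0.32, -0.32, -0.32, -0.32]

```text
clock: 29.95
tool_pos: [0.4242, 0.1875, 0.2985]
eef_rot: [0.757, 0.653, -0.0, 0.0]
contact_force: [0.3, -0.8, -0.3]
opening: 0.341
finger_force: 0.0
```

```bash
python3 - <<'E'
from h import *
go(.524,.345,.305,-8.4)
im=r.snapshot("top")
cv2.imwrite("pics/g7.png",cv2.resize(im[130:300,80:250],(600,600)))
P=[]
for a in np.linspace(1.73,0,14):
    s,c=np.sin(a),np.cos(a); P.append([.07-.115*c+.008*s+.009,.0555+.115*s+.008*c+.064])
P=np.array(P);print(P.round(4).tolist()); print("diff",np.diff(P,axis=0).round(4).tolist())
E
```

```text
t 29.95 pos [0.4242 0.1875 0.2985] th -8.44 tilt [-0.0002 -0.001  -1.    ] F [ 0.2755 -0.7623 -0.3277] open mm 30.0 grip 0.0 q7 -1.0974208175158022
rot z -0.04 shift [ 0.1704  0.0757 -0.0065]
[[0.1051, 0.2318], [0.09, 0.2343], [0.0747, 0.2347], [0.0594, 0.2331], [0.0445, 0.2295], [0.0302, 0.224], [0.0168, 0.2166], [0.0045, 0.2075], [-0.0065, 0.1968], [-0.016, 0.1848], [-0.0238, 0.1716], [-0.0298, 0.1575], [-0.0339, 0.1427], [-0.036, 0.1275]]
diff [[-0.0151, 0.0025], [-0.0153, 0.0004], [-0.0152, -0.0016], [-0.0149, -0.0036], [-0.0143, -0.0055], [-0.0134, -0.0074], [-0.0123, -0.0091], [-0.011, -0.0107], [-0.0095, -0.012], [-0.0078, -0.0132], [-0.006, -0.0141], [-0.0041, -0.0148], [-0.0021, -0.0152]]
```

View pics/g7.png

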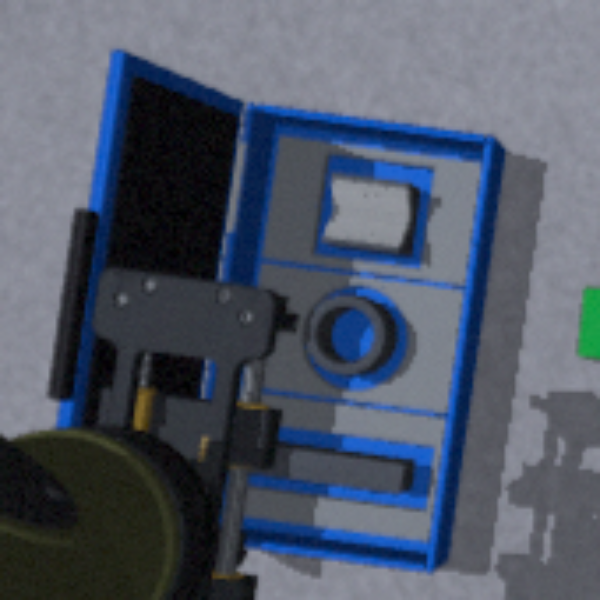

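All three parts are in, with the bar at crop (350,465) lying in the slot. I'll close the fingers and go over and behind the lid.

Call:
play_rows:
  translation:
    - [0, 0, -0.02]
    - [0, 0, 0]
    - [0.034, 0.0151, 0]
    - [0.034, 0.0151, 0]
    - [0.034, 0.0151, 0]
    - [0.034, 0.0151, 0]
    - [0.034, 0.0151, 0]
    - [0, 0, 0]
    - [0, 0, 0]
    - [0, 0, 0]
  delta_rot:
    - [0, 0, 0]
    - [0, 0, 0]
    - [0, 0, 0]
    - [0, 0, 0]
    - [0, 0, 0]
    - [0, 0, 0]
    - [0, 0, 0]
    - [0, 0, 0]
    - [0, 0, 0]
    - [0, 0, 0]
  grip: [-1, -1, -1, -1, -1, -1, -1, -1, -1, -1]

```text
clock: 31.25
tool_pos: [0.5237, 0.3439, 0.3181]
eef_rot: [0.757, 0.653, -0.001, 0.0]
contact_force: [-0.1, -0.8, -0.4]
opening: 0.002
finger_force: 0.0
```

```bash
python3 - <<'E'
from h import *
go(.524,.345,.228,-8.4)
im=r.snapshot("side")
cv2.imwrite("pics/g8.png",cv2.resize(im[100:400,50:380],(0,0),fx=2,fy=2))
E
```

```text
t 31.25 pos [0.5237 0.3439 0.3181] th -8.45 tilt [-0.0008 -0.002  -1.    ] F [-0.1045 -0.7551 -0.3727] open mm 0.2 grip 0.0 q7 -1.1381319634118399
rot z -0.05 shift [0.0011 0.0001 0.0901]
```

View pics/g8.png

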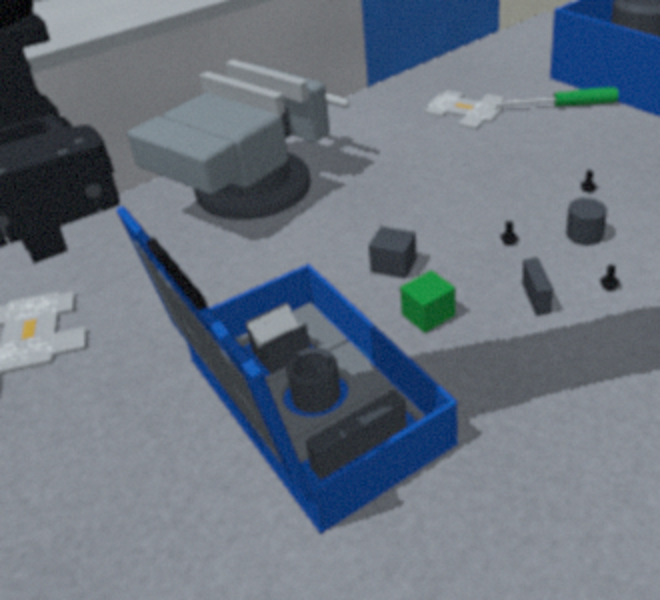

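The bar, ring and vee block all stand upright in the case. The gripper is clear behind the lid, so I'll go down and make contact.

Call:
play_rows:
  translation:
    - [0, 0, 0.03]
    - [0, 0, 0.03]
    - [0, 0, 0.026]
    - [0, 0, 0]
    - [-0.016, 0, 0]
    - [-0.016, 0, 0]
    - [-0.012, 0, 0]
    - [-0.01, 0, 0]
    - [-0.01, 0, 0]
    - [0, 0, 0]
  delta_rot:
    - [0, 0, 0]
    - [0, 0, 0]
    - [0, 0, 0]
    - [0, 0, 0]
    - [0, 0, 0]
    - [0, 0, 0]
    - [0, 0, 0]
    - [0, 0, 0]
    - [0, 0, 0]
    - [0, 0, 0]
  grip: [-1, -1, -1, -1, -1, -1, -1, -1, -1, -1]

```text
clock: 32.55
tool_pos: [0.5148, 0.2814, 0.2329]
eef_rot: [0.757, 0.653, 0.0, 0.0]
contact_force: [0.1, 0.6, -0.1]
opening: 0.005
finger_force: 0.0
```

```bash
cat >> h.py <<'E'
def nx():
    s=r.get_state(); d=s["tool_pos"][:2]-[.4991,.1764]; t=1.4248
    print("t",s["clock"],"nest x,y",np.array([np.cos(t)*d[0]+np.sin(t)*d[1],-np.sin(t)*d[0]+np.cos(t)*d[1]]).round(4),"z",s["tool_pos"][2].round(4),"F",s["contact_force"])
E
python3 -c "
from h import *
nx()"
```

```text
t 32.55 nest x,y [ 0.1061 -0.0002] z 0.2329 F [ 0.1024  0.5578 -0.1086]
```

Call:
play_rows:
  translation:
    - [-0.0076, 0, -0.001]
    - [-0.0075, 0, -0.0005]
    - [-0.0077, 0, -0.0002]
    - [-0.0076, 0, 0]
    - [-0.0076, 0, 0.0008]
    - [-0.0076, 0, 0.0008]
    - [-0.0075, 0, 0.0018]
    - [-0.0075, 0, 0.0018]
    - [-0.0072, 0, 0.0028]
    - [-0.0071, 0, 0.0028]
    - [-0.0067, 0, 0.0037]
    - [-0.0067, 0, 0.0037]
    - [0, 0, 0]
  delta_rot:
    - [0, 0, 0]
    - [0, 0, 0]
    - [0, 0, 0]
    - [0, 0, 0]
    - [0, 0, 0]
    - [0, 0, 0]
    - [0, 0, 0]
    - [0, 0, 0]
    - [0, 0, 0]
    - [0, 0, 0]
    - [0, 0, 0]
    - [0, 0, 0]
    - [0, 0, 0]
  grip: [-1, -1, -1, -1, -1, -1, -1, -1, -1, -1, -1, -1, -1]

```text
clock: 34.17
tool_pos: [0.5015, 0.1933, 0.2157]
eef_rot: [0.757, 0.653, -0.001, 0.0]
contact_force: [0.7, -0.8, -0.1]
opening: 0.005
finger_force: 0.0
```

```bash
python3 -c "
from h import *
nx()
im=r.snapshot('side')
cv2.imwrite('pics/g9.png',cv2.resize(im[100:400,50:380],(0,0),fx=2,fy=2))"
```

```text
t 34.175 nest x,y [0.0171 0.0001] z 0.2157 F [ 0.748  -0.7609 -0.1426]
```

View pics/g9.png

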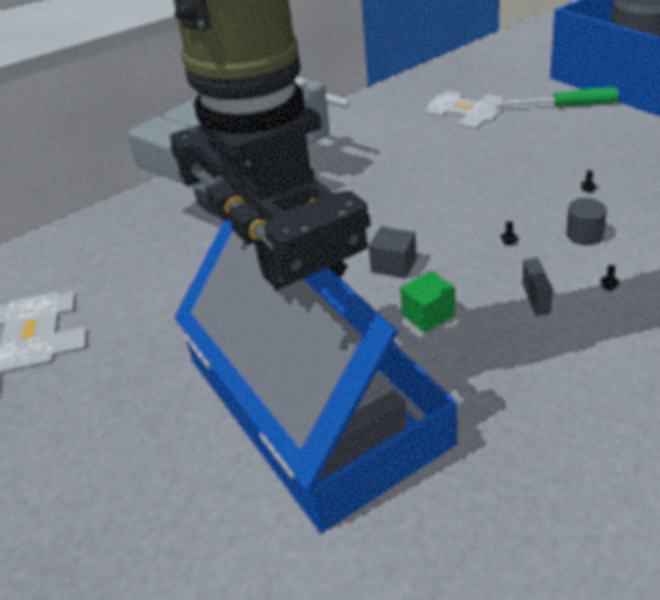

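The lid is following, at roughly 50°, with the fingertips on its outer face. I'll continue along the arc.

Call:
play_rows:
  translation:
    - [-0.0062, 0, 0.0045]
    - [-0.0061, 0, 0.0045]
    - [-0.0055, 0, 0.0053]
    - [-0.0055, 0, 0.0053]
    - [-0.0048, 0, 0.006]
    - [-0.0047, 0, 0.006]
    - [-0.0039, 0, 0.0066]
    - [-0.0039, 0, 0.0066]
    - [-0.003, 0, 0.007]
    - [-0.003, 0, 0.007]
    - [-0.0021, 0, 0.0074]
    - [-0.002, 0, 0.0074]
    - [-0.001, 0, 0.0065]
    - [-0.001, 0, 0.006]
    - [0, 0, 0.0025]
    - [0, 0, 0]
    - [0, 0, 0]
  delta_rot:
    - [0, 0, 0]
    - [0, 0, 0]
    - [0, 0, 0]
    - [0, 0, 0]
    - [0, 0, 0]
    - [0, 0, 0]
    - [0, 0, 0]
    - [0, 0, 0]
    - [0, 0, 0]
    - [0, 0, 0]
    - [0, 0, 0]
    - [0, 0, 0]
    - [0, 0, 0]
    - [0, 0, 0]
    - [0, 0, 0]
    - [0, 0, 0]
    - [0, 0, 0]
  grip: [-1, -1, -1, -1, -1, -1, -1, -1, -1, -1, -1, -1, -1, -1, -1, -1, -1]

```text
clock: 36.35
tool_pos: [0.4939, 0.1422, 0.128]
eef_rot: [0.757, 0.653, -0.0, 0.0]
contact_force: [-0.7, -0.6, 5.7]
opening: 0.002
finger_force: 2.6
```

```bash
python3 -c "
from h import *
nx()"
```

```text
t 36.35 nest x,y [-0.0346  0.0002] z 0.128 F [-0.7209 -0.5668  5.7062]
```

Call:
play_rows:
  translation:
    - [0, 0, 0.001]
    - [0, 0, 0]
    - [0, 0, 0.001]
    - [0, 0, 0]
  delta_rot:
    - [0, 0, 0]
    - [0, 0, 0]
    - [0, 0, 0]
    - [0, 0, 0]
  grip: [-1, -1, -1, -1]

```text
clock: 36.85
tool_pos: [0.4938, 0.1423, 0.1278]
eef_rot: [0.757, 0.653, 0.0, 0.001]
contact_force: [-5.1, -1.6, 24.2]
opening: 0.003
finger_force: 12.3
```

```bash
python3 -c "
from h import *
nx()"
```

```text
t 36.85 nest x,y [-0.0345  0.0003] z 0.1278 F [-5.091  -1.6023 24.1522]
```

The contact is stiff: 24 N with no further travel, and tip height 0.0638 m matches the 63.5 mm lid top. The lid is shut, so I'll lift away and verify.

Call:
play_rows:
  translation:
    - [0, 0, -0.005]
    - [0, 0, -0.03]
    - [0, 0, -0.05]
    - [0, 0, -0.05]
    - [0, 0, -0.03]
    - [0, -0.05, 0]
    - [0, -0.05, 0]
    - [-0.05, -0.05, 0]
    - [-0.05, -0.03, 0]
    - [-0.05, 0, 0]
    - [-0.05, 0, 0]
    - [-0.05, 0, 0]
    - [0, 0, 0]
    - [0, 0, 0]
  delta_rot:
    - [0, 0, 0]
    - [0, 0, 0]
    - [0, 0, 0]
    - [0, 0, 0]
    - [0, 0, 0]
    - [0, 0, 0]
    - [0, 0, 0]
    - [0, 0, 0]
    - [0, 0, 0]
    - [0, 0, 0]
    - [0, 0, 0]
    - [0, 0, 0]
    - [0, 0, 0]
    - [0, 0, 0]
  grip: [-1, -1, -1, -1, -1, -1, -1, -1, -1, -1, -1, -1, -1, -1]

```text
clock: 38.6
tool_pos: [0.2864, -0.0733, 0.2907]
eef_rot: [0.757, 0.653, 0.0, 0.0]
contact_force: [0.6, 0.2, -0.3]
opening: 0.006
finger_force: 0.0
```

```bash
python3 -c "
from h import *
nx()
im=r.snapshot('side'); im2=r.snapshot('top')
P=place(rect(.14,.246),.4991,.1764,1.4248,.0635)
cv2.polylines(im,[np.round(proj('side',P)*16).astype(np.int32)],True,(0,0,255),1,cv2.LINE_AA,4)
cv2.imwrite('pics/g10.png',np.hstack([cv2.resize(im[150:400,100:350],(400,400)),cv2.resize(im2[100:350,60:310],(400,400))]))"
```

```text
t 38.6 nest x,y [-0.278   0.1741] z 0.2907 F [ 0.6222  0.2118 -0.2647]
```

View pics/g10.png

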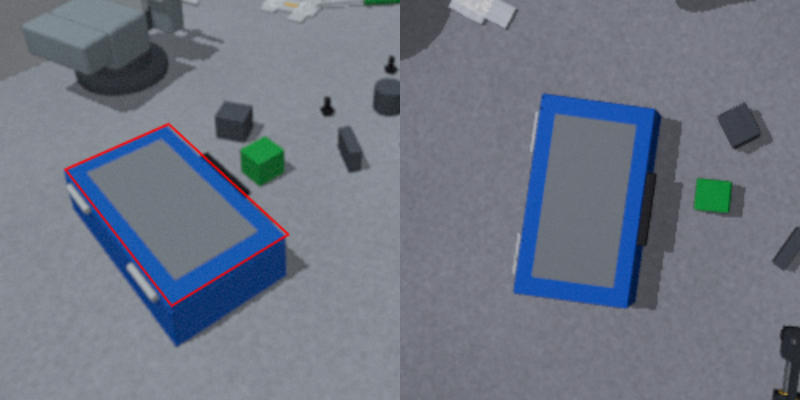

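The lid outline matches the predicted shut plane, from (168,125) to (287,235) in the side crop. The tab is on the case edge and the look-alikes haven't moved. Handing in.

```bash
python3 -c "
from plant import r
print(r.finish_job())"
```

```text
the job is handed in; nothing more can be done
None
```

The ring, vee block and long bar are in their nests in the case, the lid is shut, the look-alikes were left where they stood, and the job is handed in (robot clock 38.6 s of 99 s; the verdict was not shown).

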